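# Post a filter cassette through the sprung hatch and jog it into the bay

### The arm

A 6-joint arm with a two-finger parallel gripper is mounted at the origin on the work surface. World frame = base frame: x ahead of the robot, y to its left, z up, the work surface at z = 0. Lengths are in mm, angles in degrees, forces in N, time in s.
With the tool pointing down it reaches from about 300 to 850 mm from the base axis. Payload 4.2 kg.
Tool frame: the origin (TCP) lies midway between the tips of the shut fingers; the grasp point (between the pads) lies 19 mm behind it (env.hold_point_z is the z of the grasp point in the tool frame, in mm); z points along the fingers, y is the direction in which the jaws open and shut (so a half turn about z gives the same grasp; the last joint's range is limited). The gripper opens to 91 mm and grips with 3 to 60 N. Pads are 32 mm wide; open, the fingers measure 118 mm over their backs; the gripper's body (76 mm by 178 mm) begins 60 mm behind the grasp point.
Start: joints at [-64.802, 18.312, 89.639, -0, 72.044, -1.146], TCP at [255.173, -515.296, 213.976] pointing down, gripper open.
Joint ranges: [-177.97, 177.97], [-48.28, 115.42], [12.27, 149.76], [-77.06, 257.06], [2.81, 150.46], [-146.56, 146.56]. Speed limits (degrees/s): [147.25, 147.25, 180, 180, 180, 180].

### API

Orientations are given as [roll, pitch, yaw] about the fixed x, y, z axes, in that order (R = Rz(yaw) Ry(pitch) Rx(roll)).
In Python, from workcell import env, grab_frame, camera_params, spotter gives the robot as it stands. The module is installed in compiled form; this text tells all that it offers.
- The arm moves only by the shell command python3 -m jog 'ROWS' [FORCE]. ROWS is text: rows parted by semicolons, each of 7 numbers parted by spaces: the turn, a rotation vector about the world's x, y, z in units of 5 degrees (1.0 is 5 degrees), then the shift along the world's x, y, z in units of 25 mm (1.0 is 25 mm), then the opening, from 0 (shut) to 1 (fully open). A call has 1 to 5 rows; each row is the pose to reach, as a shift and turn from the pose commanded when the call began; what a row does not reach only later rows make up. A row lasts 1/8 s, in which the tool goes at most 62.5 mm and 10.7 degrees, less where a joint would pass 70% of its speed; a pose out of reach is approached as far as the arm can. A call with a gripper value outside its range is refused whole. The fingers move at their own pace and stop on an object; FORCE is the grip in N (left out, the last holds). Time passes only in rows, so rows that repeat a pose let the fingers close. It gives the time, the measured TCP pose, the force and the opening at its end, in the units of the state.
- env.state(): the state, without advancing time (a new reading comes with each control period).
- grab_frame(name): name is "scene" or "top"; returns the picture (480x640x3 uint8, red, green, blue); there is no depth.
- camera_params(name): a dict with "K" (3x3 intrinsics, pixels), "rvec" (rotation vector, rad) and "tvec" (3), from world to camera coordinates, as OpenCV has them. Camera axes: x right, y down, z forward; pixel columns grow to the right and rows downward; lengths in mm; the calibration is good to about 2 mm. A picture is of the moment at which its call begins. camera_params takes no time and is no camera call.
- env.job_done(): hands the job in, once; it reports no verdict.
Trained networks look in the newest picture that a camera, given by its name, has taken for a name from the list of things; names that differ only in an ending like _2 or _b are one class to them, and where a whole thing is asked for, a point or a joint stands for the part that bears it (a point fixed in the world has none). Each returns a list of dicts, best first, with "conf" (0 to 1); they miss things now and then, are a little off and sometimes report something else, mostly with a low value. They report only what shows in the picture. A call takes as long as a camera call. They do not tell look-alikes from the thing itself.
- spotter.look_for(query, camera): "box" ([left, top, width, height] in pixels, round what is visible of it).
- spotter.trace(query, camera): "region" (480x640 bool, what is visible of it) and "box" ([left, top, width, height] in pixels, round what is visible of it).
The state is a dict: "time_s": time; "qpos": joint angles; "qvel": joint speeds; "effort": joint torques, N m; "ee_pos": TCP position; "ee_rot": TCP orientation; "force": force on the tool from outside, world axes, zero at the start; "torque": the same for the moment, N m; "gripper_width": finger opening in mm.
Only numpy, scipy, OpenCV 4.12 (cv2) and the standard library are available. Lean on these libraries where they do the work, as an engineer would, in place of code of your own. Each camera call takes 0.05 s, during which the arm holds its last target. There are 200 camera calls.

### The job

Push the white filter cassette down through the sprung flap on top of the steel transfer box, so that it drops inside and the flap snaps shut above it. Then tilt the black stick on the side of the box away from the robot as far as it goes, which sweeps the cassette out from under the hatch into the far bay; hold it there for about a second, and let it spring back to centre. Leave the other things standing where they are.

Things in the scene. Friction and masses are not known exactly. Their poses are not given: they have to be found in the camera images.
- cassette: The filter cassette: plain white slab standing on its long narrow edge, 106 mm long (its x), 36 mm thick (y), 70 mm high (z), a grey disc 48 mm across on each broad face; 0.10 to 0.21 kg. Origin: centre of underside. Two glass things stand 5 mm off its broad faces, one near each end: vial (tall), pot (low).
- box: Steel transfer box fixed to the table; position and yaw vary. Origin on the table under the hatch's middle; x points away from the robot at yaw 0, y to the left. Spans x -64 to 78 mm, y -68 to 68 mm; deck at z = 146 mm, inner floor at 4 mm. On its left (y 68 to 142 mm) is the grey stick housing, 80 mm along x, 106 mm high, centred at x = 0.
- hatch (a point): Middle of the hatch in the deck, 146 mm above the table, axes as the box: opening 52 mm along x, 124 mm along y, shut by the flap. Under it an upright chute of the same size; its far curtain (x = 27 mm) ends 82 mm above the table. The cassette goes in upright, long side along y, either end first; standing on the floor inside, its top is at z = 74 mm.
- flap (a joint): Angle of the grey flap, rad: 0 shut, 1.55 hanging down. 49 mm wide, hinged along the hatch's far edge (x = 26 mm), opens downward; spring 0.045 N m shut, 0.09 N m open. The cassette's weight alone may not open it or may stay pinched, so push: it shuts only once the cassette's top is below about 92 mm above the table and the fingers are out.
- stick (a joint): Tilt of the stick, rad: 0 upright (spring-centred, 0.5 N m/rad), positive away from the robot (box +x), -0.22 to 0.55. Axis along the box's y, 112 mm above the table, at x = 0, y = 105 mm of the box. Linked to the sweep plate, which moves +x 115 mm per rad (63 mm at 0.55), pushing the cassette; on release the plate returns, the cassette stays.
- stick_knob (a point): Point to hold in the stick's black knob, 26 mm across, 85 mm from the stick's axis; upright it is 197 mm above the table. The knob reaches from 25 mm below to 17 mm above it.
- vial: Glass bottle, 44 mm across, 125 mm high, upright beside one end of the cassette: it leaves no room for a finger there. Origin under its centre. A bystander.
- pot: Low glass jar, 44 mm across, 35 mm high, beside the other end of the cassette: a finger fits above it. Origin under its centre. A bystander.
- case_wide: White plastic case with a grey seam, 84 by 60 by 66 mm high, origin under its centre. Not the cassette; a bystander.
- case_long: White plastic case with a grey seam, 130 by 44 by 42 mm high, origin under its centre. Not the cassette; a bystander.
- beaker: Glass beaker, 70 mm across, 90 mm high, origin under its centre. A bystander.
- reagent: Glass bottle, 70 mm across, 150 mm high, origin under its centre. A bystander.
- bay (a point): Middle of the bay floor, 4 mm above the table, 51 mm beyond the hatch's middle along the box's x: the space beyond the curtain under a clear deck, to x = 74 mm. The sweep plate (120 mm long, 6 to 62 mm high), at x = -28 mm when the stick is centred, pushes the cassette here.
Things that resemble listed ones, but are neither listed nor needed, are in the scene too. What is shaped like the cassette but green, orange or pink is not meant.

How it is judged (in metres and radians):
On the way, in this order (a step that is already met when the one before it is completed fails the run):
1. the cassette has pushed the flap open and is entering the hatch (value of joint flap above 0.7 rad and z of cassette in the frame of box below 0.131 m and horizontal distance between cassette and hatch below 0.035 m), for 0.04 s.
2. the cassette is inside, under the hatch, and the flap has shut above it (value of joint flap below 0.08 rad and z of cassette in the frame of box below 0.04 m and horizontal distance between cassette and hatch below 0.035 m), for 0.2 s.
3. the stick is held tilted away from the robot (over 0.42 rad) for 0.6 s, with the cassette swept into the bay (value of joint stick above 0.42 rad and x of cassette in the frame of box above 0.038 m and z of cassette in the frame of box below 0.04 m), for 0.6 s.
At the end, for the whole second after the job is handed in: The cassette lies at rest in the box's bay (its origin 38 to 80 mm beyond the hatch's middle along the box's x, within 60 mm along y, under 40 mm above the table), the flap is shut (under 0.08 rad) and the stick stands centred (within 0.08 rad) (x of cassette in the frame of box between 0.038 and 0.08 m and y of cassette in the frame of box between -0.06 and 0.06 m and z of cassette in the frame of box below 0.04 m and linear speed of cassette below 0.02 m/s and value of joint each of flap, stick below 0.08 rad and value of joint stick above -0.08 rad); the robot touches nothing.
It fails at once if a bystander is moved by more than 30 mm (distance of any of vial, pot, case_wide, case_long, beaker, reagent from where it was at the start of the episode above 0.03 m).
It fails at once if a bystander is knocked over (angle between any of vial, pot, case_wide, case_long, beaker, reagent's own z axis and vertical above 0.6 rad).
It also fails if it takes over 64 s, if anything falls off the work surface, if the arm or the gripper's body presses on something with over 40 N, if the wrist force passes 120 N, or if a joint passes its speed limit or range.

## Working session

There is one attempt and no reset: what is moved stays moved. The work goes in short steps, Python scripts to look and compute and a shell command to move; the robot and the scene stay as the last step left them, time stands still between calls to the robot, and variables do not carry over. Pictures are saved under pics/ and viewed, about 8 in all and at most 12, crops included, and the job is handed in when it is done.

```bash
mkdir -p pics; cat > h.py <<'E'
import numpy as np, cv2
from workcell import env, grab_frame, camera_params, spotter
def P(c):
    p=camera_params(c); return np.array(p["K"],float),np.array(p["rvec"],float).ravel(),np.array(p["tvec"],float).ravel()
def ray(c,u,v,z):
    K,r,t=P(c); R=cv2.Rodrigues(r)[0]
    d=R.T@np.linalg.inv(K)@np.array([u,v,1.]); o=-R.T@t
    return o+d*(z-o[2])/d[2]
def proj(c,X):
    K,r,t=P(c); return cv2.projectPoints(np.array(X,float).reshape(-1,1,3),r,t,K,None)[0].reshape(-1,2)
def save(c,n,crop=None,s=1):
    im=grab_frame(c)
    if crop: x,y,w,h=crop; im=im[y:y+h,x:x+w]
    im=cv2.resize(im,None,fx=s,fy=s,interpolation=cv2.INTER_CUBIC)
    cv2.imwrite('pics/'+n,im[:,:,::-1])
E
python3 - <<'E'
from h import *
a=[grab_frame(c) for c in("scene","top")]
cv2.imwrite('pics/s.png',a[0][:,:,::-1]);cv2.imwrite('pics/t.png',a[1][:,:,::-1])
for c in("scene","top"):
    K,r,t=P(c);print(c,K[0,0],(-cv2.Rodrigues(r)[0].T@t).round())
    for q in("cassette","box","stick_knob","vial","pot"):
        print(c,q,[(np.round(d["box"]).tolist(),round(d["conf"],2)) for d in spotter.look_for(q,c)][:4])
E
```

```text
scene 514.9819541188514 [1037.  710.  815.]
scene cassette [([377.0, 227.0, 30.0, 31.0], 0.85), ([317.0, 169.0, 14.0, 44.0], 0.69), ([293.0, 226.0, 48.0, 35.0], 0.61), ([236.0, 269.0, 54.0, 43.0], 0.61)]
scene box [([322.0, 241.0, 118.0, 132.0], 0.78)]
scene stick_knob [([406.0, 268.0, 18.0, 52.0], 0.89)]
scene vial [([319.0, 203.0, 21.0, 25.0], 0.75)]
scene pot [([290.0, 251.0, 19.0, 25.0], 0.66)]
top 477.38908446710303 [ 443.   22. 1232.]
top cassette [([291.0, 302.0, 43.0, 28.0], 0.71), ([422.0, 310.0, 42.0, 39.0], 0.63), ([327.0, 169.0, 28.0, 46.0], 0.58), ([363.0, 277.0, 18.0, 23.0], 0.4)]
top box [([200.0, 215.0, 95.0, 63.0], 0.85)]
top stick_knob [([202.0, 241.0, 22.0, 15.0], 0.85)]
top vial [([368.0, 276.0, 10.0, 22.0], 0.51)]
top pot [([352.0, 231.0, 14.0, 15.0], 0.53)]
```

View pics/s.png

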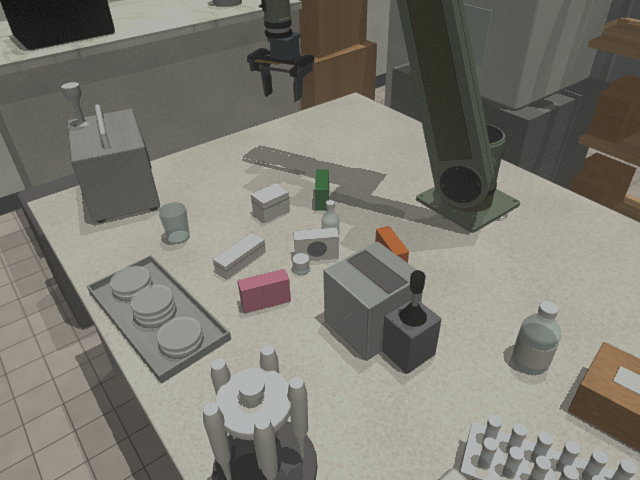

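View pics/t.png

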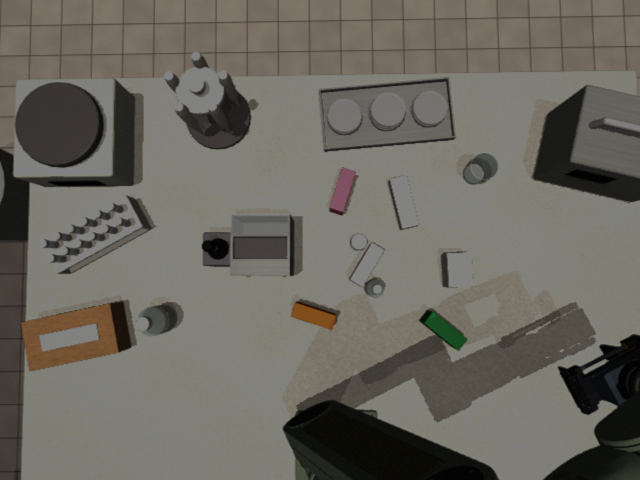

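The top view shows the cassette at about (367,264), with the pot at (359,241) and the vial at (374,288). The box is at (260,245) and the knob at (215,246). In the scene view the cassette is at (317,244). Next I'll measure them.

```bash
python3 - <<'E'
from h import *
im=grab_frame("top"); sc=grab_frame("scene")
cr=lambda i,x,y,w,h,s:cv2.resize(i[y:y+h,x:x+w],None,fx=s,fy=s,interpolation=cv2.INTER_CUBIC)
a=cr(im,195,205,200,100,4); b=cr(sc,280,190,160,60*1,5)
cv2.imwrite('pics/c1.png',a[:,:,::-1])
g=im.astype(int).min(2)
m=(g[235:290,345:390]>165).astype(np.uint8); print(g[264,355:382])
n,l,st,ce=cv2.connectedComponentsWithStats(m); k=l[264-235,367-345]; print(k,st,ce)
ys,xs=np.nonzero(l==k)
W=np.array([ray("top",x+345,y+235,70)[:2] for x,y in zip(xs,ys)],np.float32)
print("cass",cv2.minAreaRect(W),W.mean(0))
# vial / pot
for q in("vial","pot"):
    for d in spotter.look_for(q,"top")[:2]:
        x,y,w,h=d["box"];print(q,d["conf"],d["box"],ray("top",x+w/2,y+h/2,125 if q=="vial" else 35).round())
for q in("box","stick_knob"):
    t=spotter.trace(q,"top")[0]; ys,xs=np.nonzero(t["region"])
    z=146 if q=="box" else 200
    W=np.array([ray("top",x,y,z)[:2] for x,y in zip(xs,ys)],np.float32)
    print(q,t["box"],cv2.minAreaRect(W),W.mean(0))
E
```

```text
[106  95  70  68 114 130 130 130 129 130 128 129 129 129 131 129 129 129
 129 130 125 116 116 123 123 122 126]
0 [[   0    0   45   55 2475]] [[22. 27.]]
cass ((474.673095703125, -78.70126342773438), (107.1655044555664, 131.51560974121094), 89.28309631347656) [474.56137 -78.5278 ]
vial 0.51 [361.9, 276.9, 18.3, 23.5] [411. -82. 125.]
pot 0.75 [348.8, 233.2, 18.3, 15.8] [528. -60.  35.]Traceback (most recent call last):
  File "<stdin>", line 19, in <module>
  File "h.py", line 6, in ray
    K,r,t=P(c); R=cv2.Rodrigues(r)[0]
          ~^^^
  File "h.py", line 4, in P
    p=camera_params(c); return np.array(p["K"],float),np.array(p["rvec"],float).ravel(),np.array(p["tvec"],float).ravel()
ValueError: time passes only in moves, steps and waits
```

View pics/c1.png

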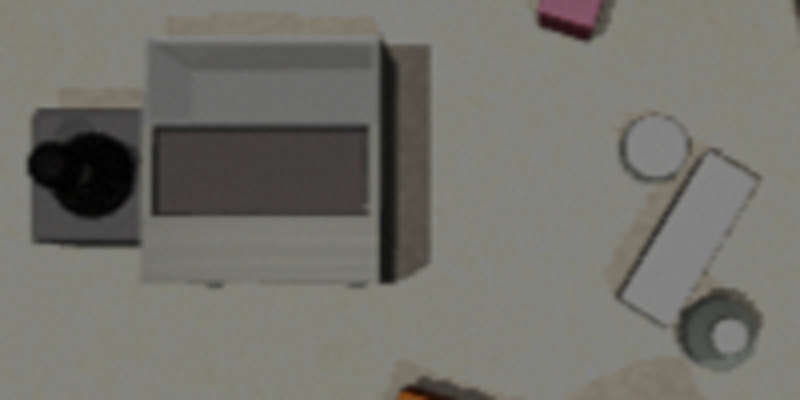

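The crop shows these features:
- Cassette top corners at about (711,150), (760,178), (667,326) and (617,297).
- Flap corners at (152,126), (369,127), (368,215) and (154,214).
- Knob top at (48,165).

I'll fit these and cross-check them with the scene camera.

```bash
cat >> h.py <<'E'
_c={c:camera_params(c) for c in("scene","top")}
def P(c):
    p=_c[c]; return np.array(p["K"],float),np.array(p["rvec"],float).ravel(),np.array(p["tvec"],float).ravel()
E
python3 - <<'E'
from h import *
f=lambda p:((p[0]+.5)/4-.5+195,(p[1]+.5)/4-.5+205)
def rect(c,z):
    W=np.array([ray("top",*f(p),z)[:2] for p in c],np.float32); return W
C=rect([(711,150),(760,178),(667,326),(617,297)],70); print("cass",C.round(1).tolist(),C.mean(0),cv2.minAreaRect(C))
F=rect([(152,126),(369,127),(368,215),(154,214)],146); print("flap",F.round(1).tolist(),F.mean(0),cv2.minAreaRect(F))
D=rect([(143,283),(382,283),(380,40),(148,40)],146); print("deck",D.round(1).tolist(),D.mean(0))
print("knob",ray("top",*f((48,165)),214))
print("pot",ray("top",*f((656,147)),35),"vialcap",ray("top",*f((729,336)),125))
# overlay on the scene
sc=grab_frame("scene").copy()
S=4;x0,y0=280,185;big=cv2.resize(sc[y0:y0+190,x0:x0+170],None,fx=S,fy=S,interpolation=cv2.INTER_CUBIC)
for Q,z,col in((C,70,(255,0,0)),(C,0,(255,0,0)),(F,146,(255,255,0))):
    p=(proj("scene",[[*q,z] for q in Q])-[x0,y0]+.5)*S
    cv2.polylines(big,[p.astype(int)],True,col,1)
big=cv2.convertScaleAbs(big,alpha=1.5)
big=cv2.resize(big,None,fx=.78,fy=.78,interpolation=cv2.INTER_AREA)
cv2.imwrite('pics/c2.png',big[:,:,::-1])
E
```

```text
cass [[522.7999877929688, -92.4000015258789], [505.3999938964844, -121.80000305175781], [416.20001220703125, -64.0], [434.0, -34.0]] [469.57523 -78.05852] ((469.67999267578125, -77.92176818847656), (34.871910095214844, 107.706787109375), 57.049766540527344)
flap [[534.5, 234.10000610351562], [532.5999755859375, 109.9000015258789], [482.3999938964844, 110.69999694824219], [484.1000061035156, 232.89999389648438]] [508.38766 171.89134] ((508.3764953613281, 172.38284301757812), (124.26548767089844, 50.341468811035156), 89.15174102783203)
deck [[444.8999938964844, 239.0], [443.70001220703125, 102.9000015258789], [582.5, 103.30000305175781], [584.0, 236.60000610351562]] [513.7687  170.46283]
knob [508.30585595 276.64877828 214.        ]
pot [527.4047464  -61.35676013  35.        ] vialcap [411.37719743 -95.5900014  125.        ]
```

View pics/c2.png

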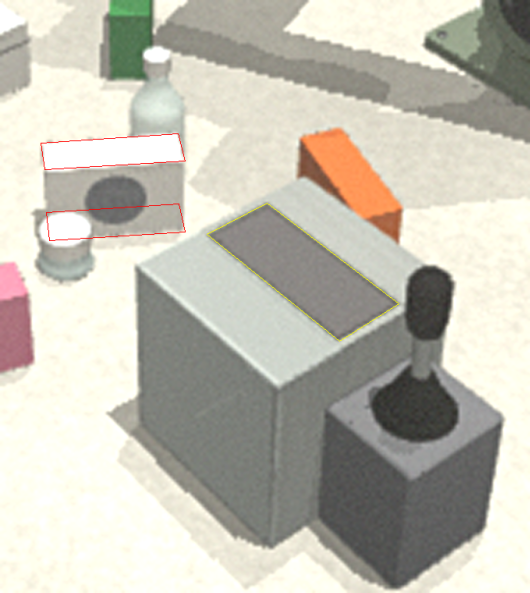

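The overlay matches in both cameras. Now I'll work out the rows.

```bash
cat > plan.py <<'E'
from h import *
from scipy.spatial.transform import Rotation as R
import sys
def to(xy,z,yaw): # yaw of tool y axis (mod 180)
    s=env.state(); r=R.from_euler('xyz',s["ee_rot"],degrees=True).as_matrix()
    cy=np.degrees(np.arctan2(r[1,1],r[0,1])); d=(yaw-cy+90)%180-90
    print("t",s["time_s"],"pos",np.round(s["ee_pos"],1),"z-axis",r[:,2].round(3),"yaxis yaw",cy.round(2),"F",np.round(s["force"],1),"w",s["gripper_width"],"j6",np.round(s["qpos"][-1]))
    print("turn",(d/5).round(2),"or",((d-180*np.sign(d))/5).round(2),"shift",((np.array([*xy,z])-s["ee_pos"])/25).round(2))
E
python3 - <<'E'
from plan import *
c=np.array([469.5,-78]);u=np.array([.839,-.545]);g=c+20*u
print(g); to(g,200,57)
E
```

```text
[486.28 -88.9 ]
t 0.9 pos [ 255.2 -515.3  214. ] z-axis [ 0. -0. -1.] yaxis yaw -63.66 F [ 0.3  1.  -0.4] w 91.22176309035831 j6 -1.0
turn -11.87 or 24.13 shift [ 9.24 17.06 -0.56]
```

```bash
python3 -m jog '0 0 2 1.5 2.5 0 1; 0 0 4 3 5 0 1; 0 0 6 4.5 7.5 0 1; 0 0 8 6 10 0 1; 0 0 10 7.5 12.5 0 1' 60; python3 -m jog '0 0 2 0.5 1.1 0 1; 0 0 4 0.9 2.2 0 1; 0 0 6 1.3 3.3 0 1; 0 0 8 1.74 4.56 0 1; 0 0 10 1.74 4.56 0 1'; python3 -m jog '0 0 2 0 0 0 1; 0 0 4.13 0 0 0 1; 0 0 4.13 0 0 0 1; 0 0 4.13 0 0 0 1'
python3 - <<'E'
from plan import *
to([486.3,-88.9],42,57)
E
```

```text
time_s: 1.52
ee_pos: [416.8, -245.6, 214.2]
ee_rot: [179.9, 0.0, 76.7]
force: [0.5, -0.3, 1.0]
gripper_width: 91.3
time_s: 2.15
ee_pos: [460.0, -131.5, 214.1]
ee_rot: [180.0, -0.0, 126.8]
force: [-0.4, -0.2, -0.2]
gripper_width: 91.3
time_s: 2.65
ee_pos: [459.5, -133.3, 214.0]
ee_rot: [180.0, 0.0, 146.8]
force: [0.0, 0.4, 0.3]
gripper_width: 91.2
t 2.65 pos [ 459.5 -133.3  214. ] z-axis [ 0.  0. -1.] yaxis yaw 56.84 F [0.  0.4 0.3] w 91.21280932169967 j6 -74.0
turn 0.03 or -35.97 shift [ 1.07  1.78 -6.88]
```

```bash
python3 -m jog '0 0 0 1.07 1.78 0 1; 0 0 0 1.07 1.78 -1.5 1; 0 0 0 1.07 1.78 -3 1; 0 0 0 1.07 1.78 -3 1'
python3 - <<'E'
from plan import *
to([486.3,-88.9],42,57)
save("scene","s2.png",(260,120,180,160),4)
E
```

```text
time_s: 3.15
ee_pos: [484.2, -88.3, 136.8]
ee_rot: [-179.9, -0.3, 146.9]
force: [0.7, 0.3, 0.1]
gripper_width: 91.6
t 3.15 pos [484.2 -88.3 136.8] z-axis [-0.006  0.001 -1.   ] yaxis yaw 56.92 F [0.7 0.3 0.1] w 91.58410462097807 j6 -69.0
turn 0.02 or -35.98 shift [ 0.08 -0.02 -3.79]
```

View pics/s2.png

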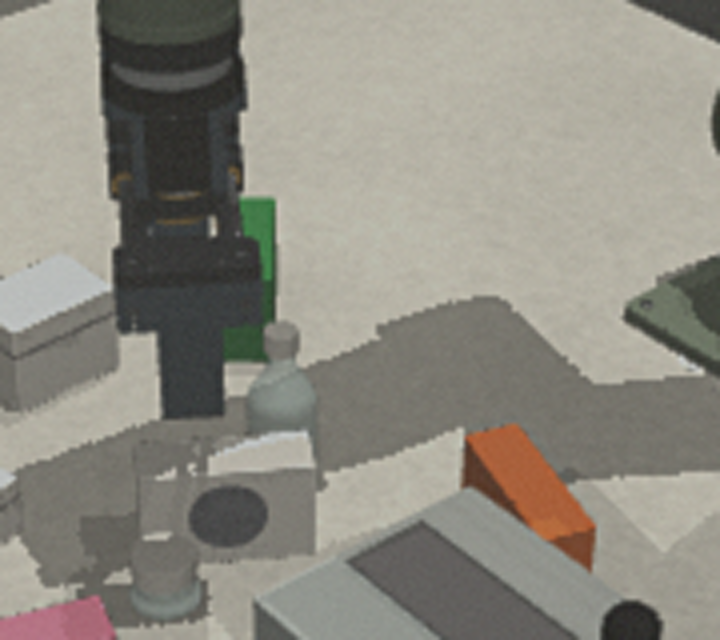

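The gripper is over the pot end at crop (192,415), and the vial cap at (282,335) is clear of the gripper body. I'll descend and grip.

```bash
python3 -m jog '0 0 0 0 0 -1.2 1; 0 0 0 0 0 -2.4 1; 0 0 0 0 0 -3.3 1; 0 0 0 0 0 -3.84 1; 0 0 0 0 0 -3.84 1'; python3 -m jog '0 0 0 0 0 0 0.3; 0 0 0 0 0 0 0.3; 0 0 0 0 0 0 0.3; 0 0 0 0 0 0 0.3; 0 0 0 0 0 0 0.3' 60;python3 -m jog '0 0 0 0 0 0 0.3; 0 0 0 0 0 0 0.3'
```

```text
time_s: 3.82
ee_pos: [486.7, -89.1, 43.4]
ee_rot: [180.0, 0.0, 147.0]
force: [0.4, 0.1, 0.9]
gripper_width: 91.1
time_s: 4.45
ee_pos: [486.2, -88.8, 43.0]
ee_rot: [180.0, 0.0, 147.0]
force: [-0.4, -0.1, -0.3]
gripper_width: 44.1
time_s: 4.7
ee_pos: [486.1, -88.9, 43.0]
ee_rot: [-180.0, -0.0, 147.0]
force: [-0.3, -0.5, -0.8]
gripper_width: 35.8
```

```bash
python3 -m jog '0 0 0 0 0 0 0; 0 0 0 0 0 1 0; 0 0 0 0 0 2.5 0; 0 0 0 0 0 4 0; 0 0 0 0 0 5.5 0' 60; python3 -m jog '0 0 0 0 0 1.5 0; 0 0 0 0 0 1.5 0; 0 0 0 0 0 1.5 0'
python3 - <<'E'
from plan import *
h=np.array([508.4,172.1]); to(h+20*np.array([-.0122,-1]),218,-0.7)
save("scene","s3.png",(220,60,220,180),3.5)
im=grab_frame("top")
cv2.imwrite('pics/t3.png',cv2.resize(im[200:310,300:420],None,fx=5,fy=5,interpolation=cv2.INTER_CUBIC)[:,:,::-1])
E
```

```text
time_s: 5.32
ee_pos: [485.8, -88.7, 181.3]
ee_rot: [180.0, -0.0, 147.0]
force: [0.4, 0.4, -2.0]
gripper_width: 35.8
time_s: 5.7
ee_pos: [485.3, -88.6, 216.8]
ee_rot: [-180.0, -0.1, 147.0]
force: [-0.3, -0.8, -2.0]
gripper_width: 35.7
t 5.7 pos [485.3 -88.6 216.8] z-axis [-0.002  0.001 -1.   ] yaxis yaw 57.0 F [-0.3 -0.8 -2. ] w 35.67979605494915 j6 -69.0
turn -11.54 or 24.46 shift [0.91 9.63 0.05]
```

View pics/s3.png

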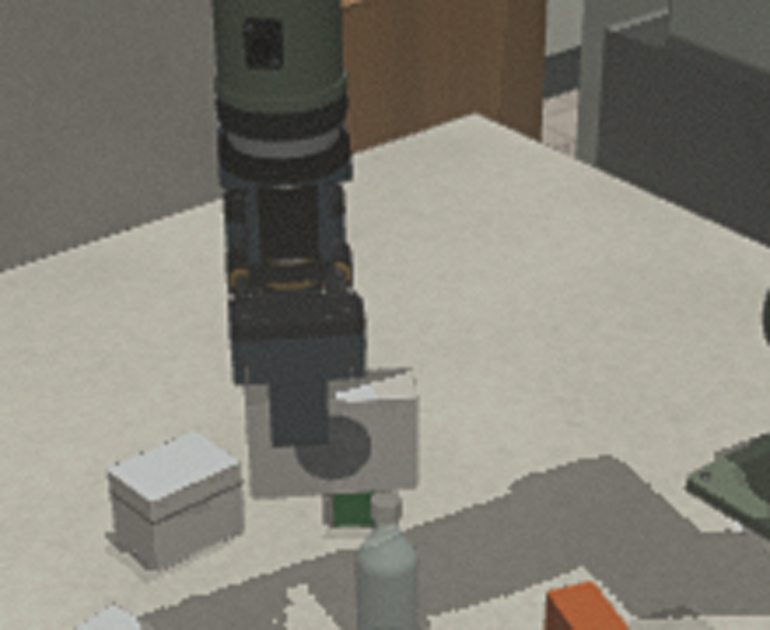

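The cassette is held level, its bottom edge at crop (250–418, 490). The vial still stands at (385,560). I'll carry it over the hatch.

```bash
python3 -m jog '0 0 -2 0 1.5 0 0; 0 0 -4 0.2 3 0 0; 0 0 -6 0.4 4.6 0 0; 0 0 -8 0.7 6.2 0 0; 0 0 -10 0.9 7.8 0 0'; python3 -m jog '0 0 -1 0 1 0 0; 0 0 -1.54 0 1.83 0 0; 0 0 -1.54 0 1.83 0 0; 0 0 -1.54 0 1.83 0 0; 0 0 -1.54 0 1.83 0 0'
python3 - <<'E'
from plan import *
h=np.array([508.4,172.1]); to(h+20*np.array([-.0122,-1]),218,-0.7)
im=cv2.resize(grab_frame("top")[195:295,190:310],None,fx=3.3,fy=3.3,interpolation=cv2.INTER_CUBIC)
sc=grab_frame("scene")[150:330,310:460]
sc=cv2.resize(sc,None,fx=2.2,fy=330/150*1.0,interpolation=cv2.INTER_CUBIC)
o=np.zeros((max(im.shape[0],sc.shape[0]),im.shape[1]+sc.shape[1],3),np.uint8);o[:im.shape[0],:im.shape[1]]=im;o[:sc.shape[0],im.shape[1]:]=sc
cv2.imwrite('pics/c4.png',o[:,:,::-1])
E
```

```text
time_s: 6.42
ee_pos: [508.2, 107.3, 216.4]
ee_rot: [-179.8, 0.0, 96.7]
force: [1.0, 0.1, -1.8]
gripper_width: 35.9
time_s: 7.05
ee_pos: [508.6, 151.1, 217.6]
ee_rot: [-180.0, 0.0, 89.3]
force: [0.8, 0.2, -1.5]
gripper_width: 35.6
t 7.05 pos [508.6 151.1 217.6] z-axis [-0.001 -0.    -1.   ] yaxis yaw -0.74 F [ 0.8  0.2 -1.5] w 35.62976467151179 j6 16.0
turn 0.01 or -35.99 shift [-0.02  0.04  0.01]
```

View pics/c4.png

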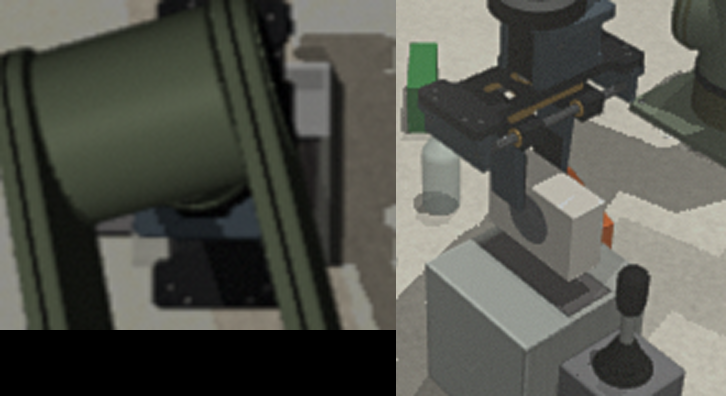

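The cassette hangs over the hatch, in line with it and clear of the knob. Its lower +y end corners are at about (570,280) and (603,255) in the right panel. I'll check that numerically, then lower.

```bash
python3 - <<'E'
from plan import *
for X in([526,225,244.6],[490,225,244.6],[526,225,174.6],[490,225,174.6]):
    p=proj("scene",X)[0]; print(X,((p-[310,150])*2.2+[396,0]).round())
E
python3 -m jog '0 0 0 0 0 -0.5 0; 0 0 0 0 0 -1 0; 0 0 0 0 0 -1.5 0; 0 0 0 0 0 -2 0; 0 0 0 0 0 -2 0'
```

```text
[526, 225, 244.6] [575. 216.]
[490, 225, 244.6] [608. 198.]
[526, 225, 174.6] [570. 281.]
[490, 225, 174.6] [601. 263.]
time_s: 7.78
ee_pos: [506.3, 151.6, 166.0]
ee_rot: [-179.6, 0.1, 89.3]
force: [-4.3, 1.1, -2.3]
gripper_width: 35.9
```

```bash
python3 -m jog '0 0 0 0 0 -0.3 0; 0 0 0 0 0 -0.55 0; 0 0 0 0 0 -0.7 0; 0 0 0 0 0 -0.7 0; 0 0 0 0 0 -0.7 0'
```

```text
time_s: 8.4
ee_pos: [508.5, 151.9, 150.2]
ee_rot: [-180.0, 0.0, 89.3]
force: [-2.1, 1.1, -2.4]
gripper_width: 35.7
```

```bash
python3 -m jog '0 0 0 0 0 0 0.7; 0 0 0 0 0 0 0.7; 0 0 0 0 0 0 0.7; 0 0 0 0 0 0 0.7; 0 0 0 0 0 0 0.7'
python3 - <<'E'
from plan import *
to([508.6,172],215,-0.7)
save("scene","s5.png",(300,120,180,150),4)
E
```

```text
time_s: 9.02
ee_pos: [508.9, 151.9, 150.6]
ee_rot: [180.0, -0.0, 89.3]
force: [-0.1, 0.4, -0.2]
gripper_width: 63.5
t 9.025 pos [508.9 151.9 150.6] z-axis [ 0.001  0.    -1.   ] yaxis yaw -0.71 F [-0.1  0.4 -0.2] w 63.489245661183666 j6 16.0
turn 0.0 or -36.0 shift [-0.01  0.8   2.58]
```

View pics/s5.png

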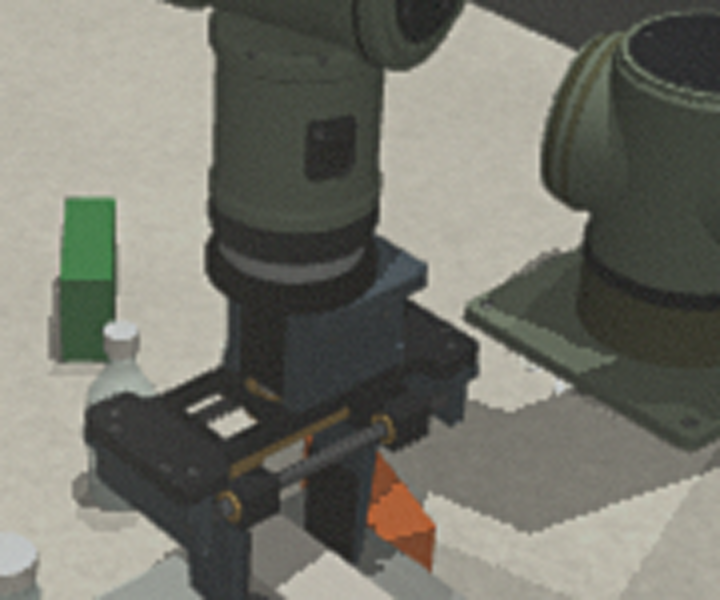

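The fingers are open at crop (220,560) and (340,500). A white patch at (310,580) suggests the cassette is still pinched in the hatch. I'll lift, shut the fingers, centre and look.

```bash
python3 -m jog '0 0 0 0 0 1 0.7; 0 0 0 0 0 2 0.7; 0 0 0 0 0.4 2.4 0; 0 0 0 0 0.8 2.4 0; 0 0 0 0 0.8 2.4 0' 20;python3 -m jog '0 0 0 0 0 0 0;0 0 0 0 0 0 0;0 0 0 0 0 0 0;0 0 0 0 0 0 0'
python3 - <<'E'
from plan import *
to([508.6,172],215,-0.7)
save("scene","s6.png",(300,190,160,140),4)
E
```

```text
time_s: 9.7
ee_pos: [508.1, 172.7, 209.3]
ee_rot: [-179.9, 0.0, 89.4]
force: [-0.6, 0.6, -0.3]
gripper_width: 36.6
time_s: 10.2
ee_pos: [508.7, 171.8, 210.4]
ee_rot: [180.0, 0.0, 89.3]
force: [0.1, -0.1, -0.2]
gripper_width: 0.8
t 10.2 pos [508.7 171.8 210.4] z-axis [ 0. -0. -1.] yaxis yaw -0.72 F [ 0.1 -0.1 -0.2] w 0.8149798810325654 j6 18.0
turn 0.0 or -36.0 shift [-0.    0.01  0.18]
```

View pics/s6.png

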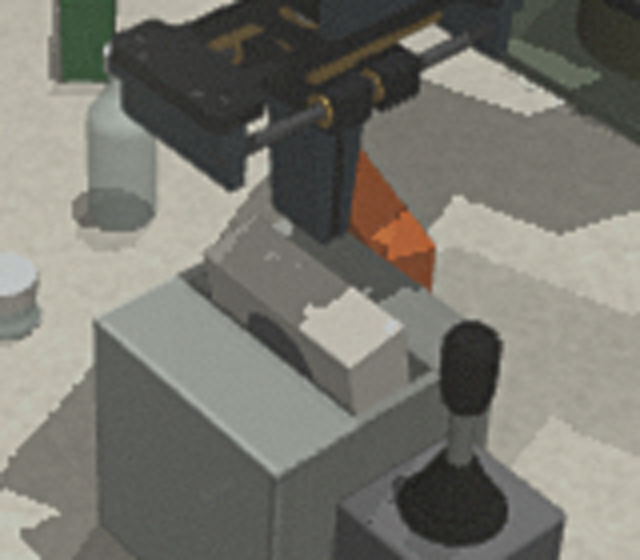

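The cassette is pinched upright in the hatch, its top at about crop (205–405, 260–330). Now I'll push down with the shut fingers.

```bash
python3 -m jog '0 0 0 -0.15 0 -0.6 0; 0 0 0 -0.15 0 -1.2 0; 0 0 0 -0.15 0 -1.8 0; 0 0 0 -0.15 0 -2.4 0; 0 0 0 -0.15 0 -3 0'; python3 -m jog '0 0 0 0 0 -0.5 0; 0 0 0 0 0 -1 0; 0 0 0 0 0 -1.5 0; 0 0 0 0 0 -2 0; 0 0 0 0 0 -2.2 0'; python3 -m jog '0 0 0 0 0 0 0; 0 0 0 0 0 0 0'
```

```text
time_s: 10.88
ee_pos: [504.8, 171.9, 134.2]
ee_rot: [-180.0, 0.0, 89.3]
force: [-0.4, -0.1, 0.3]
gripper_width: 0.5
time_s: 11.5
ee_pos: [504.2, 171.7, 79.5]
ee_rot: [-179.9, 0.0, 89.3]
force: [-2.6, 0.0, 1.1]
gripper_width: 0.1
time_s: 11.75
ee_pos: [504.4, 171.8, 80.4]
ee_rot: [-179.9, 0.0, 89.3]
force: [-0.7, -0.1, -0.4]
gripper_width: 0.4
```

Little contact force remains, so the cassette has dropped. I'll withdraw and check the flap.

```bash
python3 -m jog '0 0 0 0 0 1.5 0; 0 0 0 0 0 3 0; 0 0 0 0 0 4.5 0; 0 0 0 0 0 6 0; 0 0 0 0 0 7 0';python3 -m jog '0 0 0 0 0 0.5 0; 0 0 0 0 0 0.5 0; 0 0 0 0 0 0.5 0'
python3 - <<'E'
from plan import *
to([508.6,172],215,-0.7)
save("scene","s7.png",(300,190,160,140),4)
E
```

```text
time_s: 12.38
ee_pos: [506.4, 172.2, 258.5]
ee_rot: [179.7, -0.1, 89.3]
force: [-0.1, -0.6, -0.4]
gripper_width: 0.5
time_s: 12.75
ee_pos: [504.5, 171.7, 266.8]
ee_rot: [-179.9, 0.0, 89.3]
force: [0.3, -0.6, -0.3]
gripper_width: 0.4
t 12.75 pos [504.5 171.7 266.8] z-axis [-0.002 -0.001 -1.   ] yaxis yaw -0.71 F [ 0.3 -0.6 -0.3] w 0.3841342864035732 j6 18.0
turn 0.0 or -36.0 shift [ 0.16  0.01 -2.07]
```

View pics/s7.png

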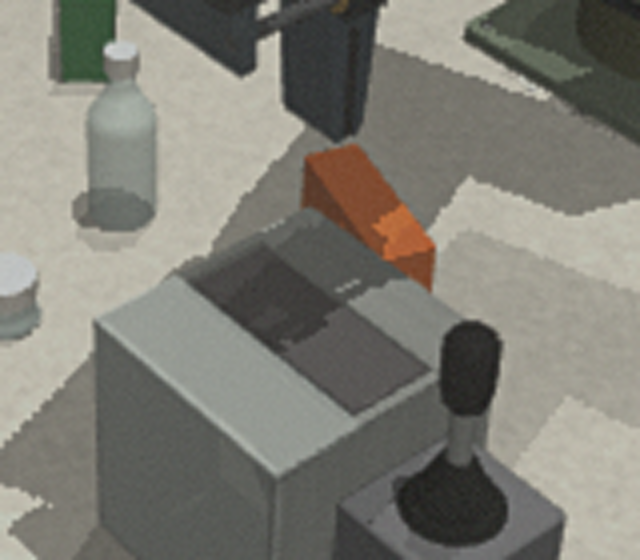

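The flap is shut flush (190–430, 245–410), and the vial and pot are undisturbed. I'll move behind the knob, on its robot side, and down.

```bash
python3 -m jog '0 0 0 -1 1.5 0 0; 0 0 0 -1.8 3 0 0; 0 0 0 -1.8 4.2 0 0; 0 0 0 -1.8 4.2 -1.5 0; 0 0 0 -1.8 4.2 -3 0'; python3 -m jog '0 0 0 0 0 -0.56 0; 0 0 0 0 0 -0.56 0; 0 0 0 0 0 -0.56 0'
```

```text
time_s: 13.42
ee_pos: [459.6, 277.3, 191.2]
ee_rot: [-180.0, 0.0, 89.4]
force: [0.0, 1.6, -0.6]
gripper_width: 0.4
time_s: 13.8
ee_pos: [460.9, 277.3, 180.3]
ee_rot: [179.9, -0.1, 89.3]
force: [0.4, -0.1, 0.3]
gripper_width: 0.1
```

```bash
python3 -m jog '0 0 0 0.5 0 0 0; 0 0 0 0.9 0 0 0; 0 0 0 1.2 0 0 0; 0 0 0 1.5 0 0 0; 0 0 0 1.8 0 0 0'; python3 -c "
from plan import *
to([519,277],178,-0.7)"
```

```text
time_s: 14.42
ee_pos: [504.8, 276.8, 178.9]
ee_rot: [-179.9, 0.0, 89.3]
force: [-2.5, 0.3, 1.4]
gripper_width: 0.3
t 14.425 pos [504.8 276.8 178.9] z-axis [-0.001 -0.    -1.   ] yaxis yaw -0.71 F [-2.5  0.3  1.4] w 0.3476195607951011 j6 28.0
turn 0.0 or -36.0 shift [ 0.57  0.01 -0.03]
```

```bash
python3 -m jog '0 0 0 0.2 0 0 0; 0 0 0 0.4 0 0 0; 0 0 0 0.5 0 0 0; 0 0 0 0.6 0 0 0; 0 0 0 0.6 0 0 0'; python3 -c "
from plan import *
to([519,277],178,-0.7)
save('scene','s8.png',(340,200,160,140),4)"
```

```text
time_s: 15.05
ee_pos: [520.2, 276.9, 179.1]
ee_rot: [180.0, 0.0, 89.3]
force: [-2.8, -0.3, -0.4]
gripper_width: 0.4
t 15.05 pos [520.2 276.9 179.1] z-axis [ 0.001 -0.    -1.   ] yaxis yaw -0.7 F [-2.8 -0.3 -0.4] w 0.37792101516305165 j6 28.0
turn 0.0 or -36.0 shift [-0.05  0.   -0.04]
```

View pics/s8.png

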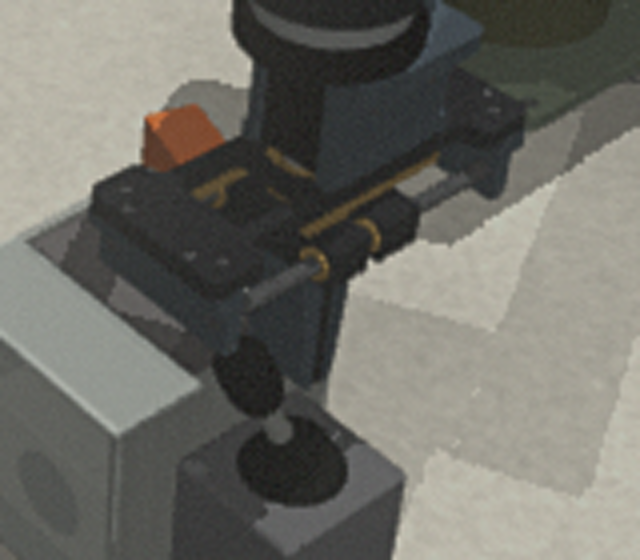

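The stick is tilted, with the knob at (250,375), and the cassette's disc now shows through the box's clear far wall at (45,490). I'll go on to the stop and hold.

```bash
python3 -m jog '0 0 0 0.12 0 0 0; 0 0 0 0.24 0 0 0; 0 0 0 0.24 0 0 0'; python3 -m jog '0 0 0 0.12 0 0 0; 0 0 0 0.2 0 0 0; 0 0 0 0.2 0 0 0'
```

```text
time_s: 15.48
ee_pos: [526.3, 277.0, 179.0]
ee_rot: [180.0, -0.0, 89.3]
force: [-3.3, 0.3, -1.3]
gripper_width: 0.4
time_s: 15.85
ee_pos: [528.4, 276.9, 178.8]
ee_rot: [-179.7, 0.0, 89.3]
force: [-10.5, 0.1, 3.3]
gripper_width: 0.6
```

The force has risen to 10 N, so the stick is at its stop. I'll hold for more than 1 s, ease back, then retreat.

```bash
for i in 1 2; do python3 -m jog '0 0 0 0 0 0 0; 0 0 0 0 0 0 0; 0 0 0 0 0 0 0; 0 0 0 0 0 0 0; 0 0 0 0 0 0 0'; done; python3 -m jog '0 0 0 -0.5 0 0 0; 0 0 0 -1 0 0 0; 0 0 0 -1.5 0 0 0; 0 0 0 -2 0 0 0; 0 0 0 -2.6 0 0 0'; python3 -m jog '0 0 0 -0.5 0 0 0; 0 0 0 -0.8 0 1.5 0; 0 0 0 -0.8 0 3 0; 0 0 0 -0.8 -1.5 4 0; 0 0 0 -0.8 -3 4 0'; python3 -m jog '0 0 0 -1 -2 0 0; 0 0 0 -2 -4 0 0; 0 0 0 -2 -4 0 0; 0 0 0 -2 -4 0 0'
python3 - <<'E'
from plan import *
to([519,277],178,-0.7)
sc=grab_frame("scene");tp=grab_frame("top")
a=cv2.resize(sc[190:380,260:450],(400,400),interpolation=cv2.INTER_CUBIC);b=cv2.resize(tp[150:350,195:395],(400,400),interpolation=cv2.INTER_CUBIC)
cv2.imwrite('pics/s9.png',np.hstack([a,b])[:,:,::-1])
E
```

```text
time_s: 16.48
ee_pos: [528.4, 276.9, 178.8]
ee_rot: [-179.7, 0.0, 89.3]
force: [-10.2, -0.6, 2.4]
gripper_width: 0.5
time_s: 17.1
ee_pos: [528.4, 276.9, 178.8]
ee_rot: [-179.7, 0.0, 89.3]
force: [-10.5, 0.1, 1.7]
gripper_width: 0.7
time_s: 17.73
ee_pos: [465.3, 276.9, 178.9]
ee_rot: [180.0, -0.0, 89.3]
force: [-0.5, 0.2, 0.9]
gripper_width: 0.5
time_s: 18.35
ee_pos: [446.6, 201.9, 281.2]
ee_rot: [179.7, -0.1, 89.4]
force: [-0.1, -0.3, 0.1]
gripper_width: 0.7
time_s: 18.85
ee_pos: [396.3, 102.4, 279.3]
ee_rot: [179.9, -0.1, 89.3]
force: [0.4, 0.3, 0.1]
gripper_width: 0.2
t 18.85 pos [396.3 102.4 279.3] z-axis [ 0.002  0.001 -1.   ] yaxis yaw -0.73 F [0.4 0.3 0.1] w 0.15373755537778774 j6 14.0
turn 0.01 or -35.99 shift [ 4.91  6.99 -4.05]
```

View pics/s9.png

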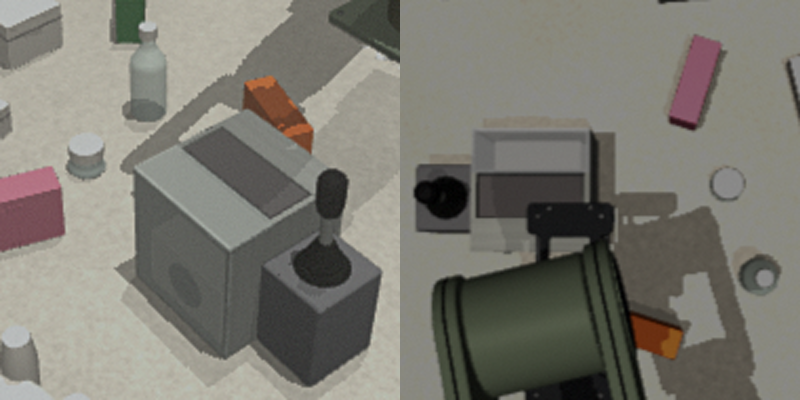

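The disc is visible in the bay at (185,285). The flap is shut, the stick is upright at (330,200), and the pot and vial are standing where they were. I'm handing the job in.

```bash
python3 -c "
from workcell import env
print(env.job_done())"
```

```text
the job is handed in; nothing more can be done
None
```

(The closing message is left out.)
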